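Hold the drying-cage gate wide for the freshly painted mask

ROBOT

A 6-joint arm with a two-finger parallel gripper is mounted at the origin on the work surface. World frame = base frame: x ahead of the robot, y to its left, z up, the work surface at z = 0. Lengths are in m, angles in rad, forces in N, time in s.
With the tool pointing down it reaches from about 0.25 to 0.8 m from the base axis. Payload 8.5 kg.
Tool frame: the origin (TCP) lies between the finger pads; the fingertips stand finger_overhang ahead of it and the grasp point (between the pads) lies 2 mm behind it (finger_overhang is the distance from the TCP to the fingertips, in m); y points along the fingers, x is the direction in which the jaws open and shut, and the axes are right-handed (so a half turn about y gives the same grasp; the last joint's range is limited). The gripper opens to 85 mm and grips with 20 to 120 N. Pads are 22 mm wide; open, the fingers measure 114 mm over their backs; the gripper's body (76 mm by 85 mm) begins 54 mm behind the grasp point. The pads swing forward as they close: fully open they stand 13 mm farther back than shut.
Start: joints at [1.107, 0.238, -0.013, 1.319, 0, 1.571], TCP at [0.235, 0.47, 0.248] pointing down, gripper open.
Joint ranges: [-2.66, 2.66], [-1.03, 1.9], [-1.14, 1.46], [-1.82, 2.27], [-1.45, 1.34], [-3.14, 3.14]. Speed limits (rad/s): [2.22, 2.22, 2.79, 3.14, 3.14, 3.14].

INTERFACE

Orientations are given as a unit quaternion [w, x, y, z].
In Python, from cell import state, get_image, get_calibration, close_job, search_frame, finger_overhang gives the robot as it stands. The module is installed in compiled form; this text tells all that it offers.
- The arm moves only by the tool apply_moves, never from a script. Its argument "motion" is a list of rows, each a list of 5 numbers: the shift along the world's x, y, z in mm, then the turn about the world's z in degrees, then the opening, from -1 (shut) to 1 (fully open). A call has 1 to 10 rows; each row shifts and turns the commanded pose from where the row before left it; what a row does not reach is not made up. A row lasts 1/12 s, in which the tool goes at most 41.7 mm and 7.16 degrees, less where a joint would pass 70% of its speed; a pose out of reach is approached as far as the arm can. A call is refused whole if a number of a shift passes 41.7 or a number of a turn 7.16, either way. A call with a gripper value outside its range is refused whole. The fingers move at their own pace and stop on an object; "force" is the grip in N (left out, the last holds). Time passes only in rows, so rows that do not move let the fingers close. It gives the time, the measured TCP pose, the force and the opening at its end, in the units of the state.
- state(): the state, without advancing time (a new reading comes with each control period).
- get_image(name): name is "scene" or "top"; returns the picture (384x512x3 uint8, red, green, blue); there is no depth.
- get_calibration(name): a dict with "intrinsics" (3x3 intrinsics, pixels), "distortion" ([k1, k2, p1, p2, k3] as OpenCV has them; the pictures are not rectified), "T" (4x4, takes a point from camera to world coordinates). Camera axes: x right, y up, looking along -z (the intrinsics and any distortion apply to the point x, -y, -z); pixel columns grow to the right and rows downward; lengths in m; the calibration is good to about 2 mm. A picture is of the moment at which its call begins. get_calibration takes no time and is no camera call.
- close_job(): hands the job in, once; it reports no verdict.
Trained networks look in the newest picture that a camera, given by its name, has taken for a name from the list of things; names that differ only in an ending like _2 or _b are one class to them, and where a whole thing is asked for, a point or a joint stands for the part that bears it (a point fixed in the world has none). Each returns a list of dicts, best first, with "conf" (0 to 1); they miss things now and then, are a little off and sometimes report something else, mostly with a low value. They report only what shows in the picture. A call takes as long as a camera call.
- search_frame(camera, name): "extent" ([left, top, right, bottom] as shares, 0 to 1, of the picture: columns of its width, rows of its height, round what is visible of it).
The state is a dict: "clock": time; "q": joint angles; "qd": joint speeds; "effort": joint torques, N m; "ee_pos": TCP position; "tool_rot": TCP orientation; "wrist_force": force on the tool from outside, world axes, zero at the start; "moment": the same for the moment, N m; "width": finger opening in m.
Only numpy, scipy, OpenCV 4.12 (cv2) and the standard library are available. Lean on these libraries where they do the work, as an engineer would, in place of code of your own. Each camera call takes 0.05 s, during which the arm holds its last target. There are 200 camera calls.

TASK

I need both hands to lift the freshly painted mask out of the drying cage, so open its gate for me: first squeeze the brass safety bolt's tab right up to its stop so the bolt is fully drawn, then squeeze the red pinch catch and swing the gate out past its half-open detent. A spring swings the gate back, so keep hold of it and finish while still holding it with the gripper, wide open, square to the cage front or wider. Leave the paint jar, the brush pot and the gouge where they are.

Things in the scene. Friction and masses are not known exactly. Their poses are not given: they have to be found in the camera images.
- cage: Fixed grey wire drying cage, 270 deep x 294 wide x 200 mm high. Origin on the bench below the middle of its front; x points into the cage, y left as seen from in front, z up. Blue gate across the front, hung on the right: upright hinge axis at x -15, y -132 mm. Catches stand on top. Strike on the left front post: y 133 to 151, x -33 to 12, top 222 mm. Roof is flat, 200 mm high.
- bolt (a joint): Brass safety bolt on the cage roof: travel of its tab in m, 0 = home (starts at 0 to 0.004), 0.018 = fully drawn (stop). Clears the gate's staple at about 0.012. Moves with about 4 N and stays where left. The tab (28 wide, 6 thick, top 255 mm above the bench) slides along the cage's -y towards the lug; outer faces of tab and lug are 50 mm apart at 0, 32 mm when fully drawn.
- bolt_lug: Fixed brass lug of the safety bolt, 28 mm wide, 6 mm thick along y, top 255 mm above the bench. Origin at the foot of its outer (-y) face, 202 mm above the bench, at cage x 18, y -80 mm. Axes as the cage.
- bolt_grip (a point): Point to centre the fingers on to squeeze the safety bolt from above: middle of lug and tab when fully squeezed, 243 mm above the bench, 12 mm below their tops. Close the fingers along the cage's y; open 70 mm they pass either side. Keep fingertips over 222 mm high. The steel staple (top 231 mm) stands 62 to 72 mm from this point along +y.
- gate (a joint): Angle of the gate in rad: 0 shut, grows as it swings out of the front (counter-clockwise seen from above), 1.57 square to the front, stop 1.95. A spring closes it, 0.35 N m per rad. A sprung plunger on a steel arm (top 221 mm, 63 mm forward over the hinge end) makes a half-open detent at 0.9 to 1.15 rad: about 1.2 N m (6 N at the catch) to pass; let go beyond, the gate falls back to rest at 1.14.
- panel: The blue-framed wire gate, 262 wide x 200 high x 12 mm thick, with all it carries (the pinch catch too). Origin on the hinge axis at bench height; y runs along the gate from hinge to free end, x to the inside, z up. Turns with the gate.
- gate_hinge (a point): Point on the hinge axis, 200 mm above the bench. Axes as the panel.
- pinch (a joint): Red pinch catch on the gate's top, near its free end: travel of its moving tab in m, 0 = home, 0.016 = fully squeezed (stop). Its bolt leaves the strike at about 0.012. A spring of 8 N (home) to 13 N (squeezed) returns it when let go. The tab (30 wide, 6 thick, top 255 mm above the bench) moves along the panel's -y to the lug; outer faces are 46 mm apart at 0, 30 mm squeezed.
- pinch_lug: Fixed red lug of the pinch catch, 30 mm wide, 6 mm thick along y, top 255 mm above the bench: the red tab nearer the hinge. Origin at the foot of its outer (-y) face, 202 mm above the bench, 175 mm from the hinge axis. Axes as the panel.
- pinch_grip (a point): Point to centre the fingers on to squeeze the pinch catch from above: middle of lug and tab when fully squeezed, 190 mm from the hinge axis, 243 mm above the bench, 12 mm below the tab tops. Turns with the gate, axes as the panel; close the fingers along its y. Keep fingertips over 222 mm high. Held squeezed, the catch is the gate's handle.
- paint_jar: Loose red paint jar with white cap, 58 mm across, 62 mm high, on the bench to the left of the gate. Origin at the centre of its underside. Leave alone.
- brush_pot: Loose blue pot with brushes, 76 mm across, 90 mm high, brushes to about 225 mm, on the bench to the right of the gate. Origin at the centre of its underside. Leave alone.
- gouge: Loose carving gouge with wooden handle, 220 mm long, 28 mm thick, lying on the bench left of the gate's swing. Origin under it where handle meets blade; the blade points along its x. Leave alone.

How it is judged:
On the way, in this order (a step that is already met when the one before it is completed fails the run):
1. the safety bolt is squeezed to its lug and fully drawn, the gate still shut (value of joint bolt above 0.015 m and contact force between the fingers and bolt_lug above 1 N and value of joint gate below 0.06 rad), for 0.1 s.
2. the pinch catch is squeezed against its lug until its bolt leaves the strike, the gate not yet open (value of joint pinch above 0.012 m and contact force between the fingers and pinch_lug above 1 N and value of joint gate below 0.15 rad), for 0.1 s.
3. the gate has swung past its half-open detent (value of joint gate above 1.25 rad), for 0.1 s.
At the end, for the whole second after the job is handed in: The gripper is holding the gate (fingers press on it with more than 1 N, nothing else props it), the gate stands still at 1.48 rad or wider (square to the cage front, 5 degrees allowed) and the safety bolt is still drawn clear of the staple (over 13 mm) (value of joint gate above 1.48 rad and velocity of joint gate between -0.1 and 0.1 rad/s and contact force between the fingers and panel above 1 N and value of joint bolt above 0.013 m and contact force between panel and paint_jar below 0.2 N and contact force between panel and gouge below 0.2 N and contact force between panel and brush_pot below 0.2 N); the arm keeps its last pose, push and grip.
It fails at once if the paint jar is moved or knocked over (distance of paint_jar from where it was at the start of the episode above 0.03 m or angle between paint_jar's own z axis and vertical above 0.4 rad).
It fails at once if the brush pot is moved or knocked over (distance of brush_pot from where it was at the start of the episode above 0.03 m or angle between brush_pot's own z axis and vertical above 0.4 rad).
It fails at once if the gouge is moved (distance of gouge from where it was at the start of the episode above 0.04 m).
It also fails if it takes over 48 s, if anything falls off the work surface, if the arm or the gripper's body presses on something with over 40 N, if the wrist force passes 120 N, or if a joint passes its speed limit or range.

## Working session

There is one attempt and no reset: what is moved stays moved. The work goes in short steps, Python scripts to look and compute and a tool call to move; the robot and the scene stay as the last step left them, time stands still between calls to the robot, and variables do not carry over. Pictures are saved under pics/ and viewed, about 8 in all and at most 12, crops included, and the job is handed in when it is done.

Besides the shell and the picture viewer there is one more tool, called after "Emit:" in YAML: its name, and indented under it one key for each argument. apply_moves: Moves the arm, as the interface text tells. Its arguments: {"type":"object","properties":{"motion":{"type":"array","items":{"type":"array","items":{"type":"number"}}},"force":{"type":"number"}},"required":["motion"]}

```bash
mkdir -p pics
python3 - <<'E'
from cell import *
import cv2,numpy as np
np.set_printoptions(precision=4,suppress=True)
print(state()); print(finger_overhang if not callable(finger_overhang) else finger_overhang())
for c in("scene","top"):
    im=get_image(c); cv2.imwrite(f"pics/{c}0.png",im[:,:,::-1]); print(c,get_calibration(c))
    for n in("bolt_lug","pinch_lug","bolt","pinch","cage","panel","paint_jar","brush_pot","gouge"):
        print(n,[(round(d["conf"],2),(np.array(d["extent"])*[512,384,512,384]).round(1)) for d in search_frame(c,n)[:2]])
E
```

```text
{'clock': 0.0, 'q': array([ 1.107 ,  0.2388, -0.0142,  1.3192, -0.    ,  1.5708]), 'qd': array([-0.0005,  0.0005,  0.0012,  0.001 ,  0.0006, -0.0011]), 'effort': array([  0.0045, -53.8764,  34.6441,   0.018 ,   0.0005,   0.    ]), 'ee_pos': array([0.2347, 0.4692, 0.2477]), 'tool_rot': array([-0.6012,  0.6018,  0.3713, -0.3721]), 'wrist_force': array([-0.1043, -0.9277, -0.4827]), 'moment': array([-0.0187, -0.0221,  0.0657]), 'width': 0.0853441852321486}
0.017
scene {'intrinsics': array([[347.0896,   0.    , 255.056 ],
       [  0.    , 347.0896, 197.6062],
       [  0.    ,   0.    ,   1.    ]]), 'distortion': array([0.0202, 0.    , 0.    , 0.    , 0.    ]), 'T': array([[-0.9559,  0.2531, -0.1491,  0.4065],
       [-0.2935, -0.8446,  0.4478,  0.4564],
       [-0.0125,  0.4718,  0.8816,  0.9163],
       [ 0.    ,  0.    ,  0.    ,  1.    ]])}
bolt_lug [(0.45, array([216.1, 108.6, 225. , 121.9]))]
pinch_lug [(0.73, array([220. , 151.8, 235.4, 166. ]))]
bolt [(0.5, array([214.7, 124.9, 223. , 138.1]))]
pinch [(0.6, array([215.3, 166.9, 231.1, 199.9]))]
cage [(0.91, array([102.8, 100.6, 2
[... 584 characters left out ...]
 [ 0.    ,  0.    ,  0.    ,  1.    ]])}
bolt_lug [(0.42, array([317. , 113.2, 323. , 126.4]))]
pinch_lug [(0.39, array([262.9, 133.2, 266.9, 149.7]))]
bolt [(0.58, array([279.1, 111.8, 303.2, 127.5])), (0.27, array([226.5, 117.8, 339.9, 161.7]))]
pinch [(0.48, array([226.5, 140.3, 251.4, 154.5]))]
cage [(0.91, array([203.4,  21.1, 348.5, 162.4])), (0.46, array([189.1, 201.9, 209.7, 222.3]))]
panel [(0.93, array([227.8, 116.3, 336.4, 165.2])), (0.71, array([206.7,  17.8, 350. , 163.2]))]
paint_jar [(0.9, array([186.8, 199.3, 209.5, 223.4])), (0.64, array([316.9, 111.8, 322.6, 124.6]))]
brush_pot [(0.61, array([352.4, 110.8, 407.7, 152.9]))]
gouge [(0.65, array([168.6, 258.6, 239.3, 290. ]))]
```

Run:
```python
import cv2
a=cv2.imread("pics/top0.png")[10:170,190:420]; cv2.imwrite("pics/topc.png",cv2.resize(a,None,fx=3.4,fy=3.4,interpolation=2))
```

```text
(no output)
```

View pics/topc.png

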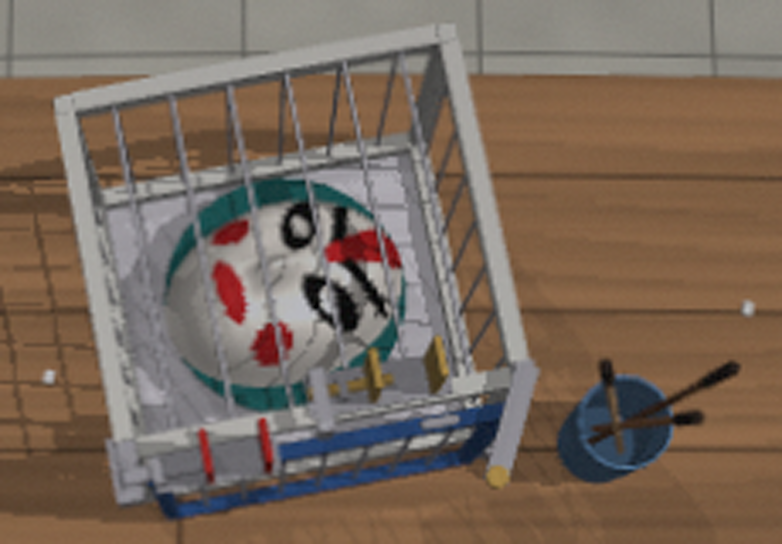

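View pics/scene0.png

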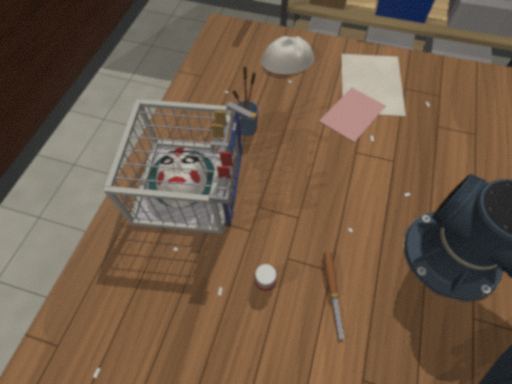

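```bash
cat > h.py <<'E'
import numpy as np,cv2
from cell import *
np.set_printoptions(precision=4,suppress=True)
def proj(c,P):
    k=get_calibration(c);T=np.linalg.inv(k["T"]);p=(T[:3,:3]@np.atleast_2d(P).T).T+T[:3,3]
    p=p*[1,-1,-1]
    return cv2.projectPoints(p,np.zeros(3),np.zeros(3),k["intrinsics"],k["distortion"])[0].reshape(-1,2)
def world(pose,L):
    x,y,a=pose[:3];L=np.atleast_2d(L)/1000.;c,s=np.cos(a),np.sin(a)
    return np.c_[x+c*L[:,0]-s*L[:,1],y+s*L[:,0]+c*L[:,1],L[:,2]]
E
python3 - <<'E'
from h import *
from scipy.optimize import least_squares
L=np.array([[270,147,200],[270,-147,200],[12,151,222],[-33,151,222],[0,46,255],[0,86,255],[32,-77,255],[32,-33,255]],float)
px=np.array([[206.2,39.4],[323.2,16.8],[221.5,139.4],[224.7,157.9],[267.4,133.5],[249.7,136.2],[318.8,109.4],[300,112.6]])
def f(p):
    M=L.copy();M[7,1]-=p[3]*1000
    return (proj("top",world(p,M))-px).ravel()
r=least_squares(f,[.6,0,.2,0.],loss="soft_l1",x_scale=[.1,.1,.1,.01])
print(r.x,np.degrees(r.x[2]));print(r.fun.reshape(-1,2))
p=r.x
S=proj("scene",world(p,[[18,-77,229],[-15,46,229],[18,-33,229],[-15,86,229],[270,147,200],[270,-147,200],[0,147,200]]));print(S)
W=world(p,[[18,-64,243],[-15,58,243],[-15,-132,200]]);print(W)
im=get_image("top");
for q in proj("top",world(p,[[x,y,z] for x,y,z in [(4,-80,255),(32,-80,255),(4,-74,255),(32,-74,255),(-30,43,255),(0,43,255),(-30,49,255),(0,49,255),(0,147,200),(0,-147,200),(270,147,200),(270,-147,200)]])):
    pass
a=im[90:170,215:365];a=cv2.resize(a,None,fx=5,fy=5,interpolation=cv2.INTER_CUBIC)[:,:,::-1].copy()
pts=world(p,[(4,-80,255),(32,-80,255),(4,-74,255),(32,-74,255),(-30,43,255),(0,43,255),(-30,49,255),(0,49,255),(0,147,200),(0,-147,200),(-30,89,255),(0,89,255),(18,-30,255)])
for q in proj("top",pts): cv2.circle(a,tuple(int(v) for v in ((q-[215,90]+.5)*5)),2,(0,255,0),-1)
cv2.imwrite("pics/fit.png",a)
# things
for c,n,z,uv in(("top","jar",.06,(198,211)),("top","pot",.09,(372,134)),("top","gouge",.02,(204,274))):
    g=least_squares(lambda v:(proj("top",[v[0],v[1],z])-uv).ravel(),[.5,0]).x;print(n,g)
E
```

```text
[ 0.6427 -0.0201  0.1868  0.001 ] 10.701796382939117
[[-0.6109 -0.6941]
 [ 1.0017 -0.1607]
 [-0.1205  0.3108]
 [ 0.1425  0.8466]
 [-0.1514 -0.3127]
 [-0.2398  0.3564]
 [ 0.1953 -0.3422]
 [-0.0041 -0.022 ]]
[[221.259  116.903 ]
 [226.8625 157.4699]
 [218.5252 130.4091]
 [224.3247 171.5237]
 [102.9705 189.1441]
 [136.3611  97.3431]
 [215.1316 199.6125]]
[[ 0.6723 -0.0796  0.243 ]
 [ 0.6172  0.0341  0.243 ]
 [ 0.6525 -0.1526  0.2   ]]
jar [0.4636 0.2118]
pot [ 0.6677 -0.2536]
gouge [0.2878 0.2007]
```

View pics/fit.png

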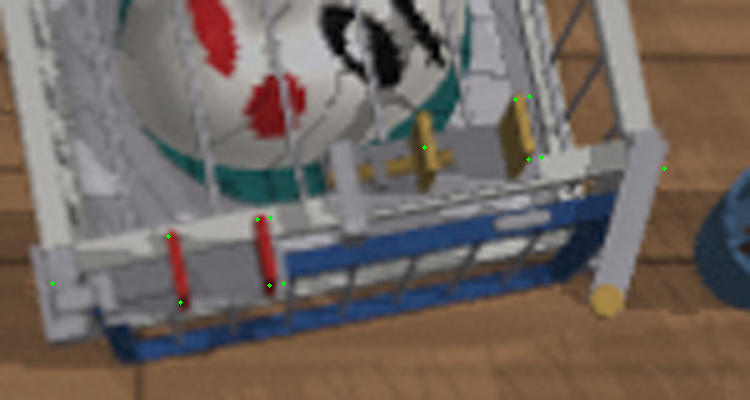

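Emit:
apply_moves:
  motion:
    - [24,-30,8,2,0.65]
    - [24,-30,8,2,0.65]
    - [24,-30,8,2,0.65]
    - [24,-30,8,2,0.65]
    - [24,-30,8,2,0.65]
    - [24,-30,8,2,0.65]
    - [24,-30,8,2,0.65]
    - [24,-30,8,2,0.65]
    - [24,-30,8,2,0.65]
    - [24,-30,8,2,0.65]
  force: 30

```text
clock: 1.88
ee_pos: [0.4757, 0.1677, 0.3289]
tool_rot: [-0.527, 0.528, 0.471, -0.471]
wrist_force: [1.0, 0.3, -0.5]
width: 0.0701
```

Emit:
apply_moves:
  motion:
    - [24,-30,0,2,0.65]
    - [24,-30,0,2,0.65]
    - [24,-30,0,2,0.65]
    - [24,-30,0,2,0.65]
    - [24,-30,0,2,0.65]
    - [24,-30,0,2,0.65]
    - [24,-30,0,2,0.65]
    - [24,-30,0,2,0.65]
    - [0,0,0,1.3,0.65]
    - [0,0,0,0,0.65]

```text
clock: 2.72
ee_pos: [0.6677, -0.0725, 0.3264]
tool_rot: [0.452, -0.451, -0.544, 0.545]
wrist_force: [0.5, 1.2, -0.6]
width: 0.0707
```

```bash
cat > st.py <<'E'
from h import *
from scipy.spatial.transform import Rotation as R
s=state();w=s["tool_rot"];M=R.from_quat([w[1],w[2],w[3],w[0]]).as_matrix()
print(s["clock"],s["ee_pos"],"yaw",np.degrees(np.arctan2(M[1,0],M[0,0])),"tilt",M[2],s["q"],s["wrist_force"],s["moment"],s["width"])
E
python3 st.py
```

```text
2.7167 [ 0.6677 -0.0725  0.3264] yaw 100.62583062130257 tilt [ 0.0005 -1.      0.002 ] [-0.1081  0.5116  0.6024  1.6636 -0.0001 -0.2935] [ 0.5034  1.1632 -0.5636] [-0.0354 -0.0045  0.0274] 0.07068426045194065
```

Emit:
apply_moves:
  motion:
    - [4.5,-7,-20,0,0.84]
    - [0,0,-20,0,0.84]
    - [0,0,-10,0,0.84]
    - [0,0,0,0,0.84]

```text
clock: 3.05
ee_pos: [0.6699, -0.0764, 0.2762]
tool_rot: [0.452, -0.45, -0.544, 0.545]
wrist_force: [-1.0, 0.7, -0.8]
width: 0.0786
```

```bash
python3 st.py
python3 - <<'E'
from h import *
a=get_image("top")[75:165,220:370];b=get_image("scene")[70:190,170:320]
a=cv2.resize(a,(600,360),interpolation=2);b=cv2.resize(b,(600,480),interpolation=2)[:240] if 0 else cv2.resize(b,(300,240),interpolation=2)
b=cv2.resize(get_image("scene")[90:150,180:280],(600,360)[:2],interpolation=2)
cv2.imwrite("pics/b1.png",cv2.resize(np.vstack([a,b])[:,:,::-1],(500,600)))
E
```

```text
3.05 [ 0.6699 -0.0764  0.2762] yaw 100.72693454454485 tilt [ 0.0012 -1.      0.0035] [-0.1137  0.5091  0.4709  1.5363  0.0001 -0.3009] [-1.0427  0.7041 -0.8246] [ 0.0476 -0.008  -0.0345] 0.07855886296092376
```

View pics/b1.png

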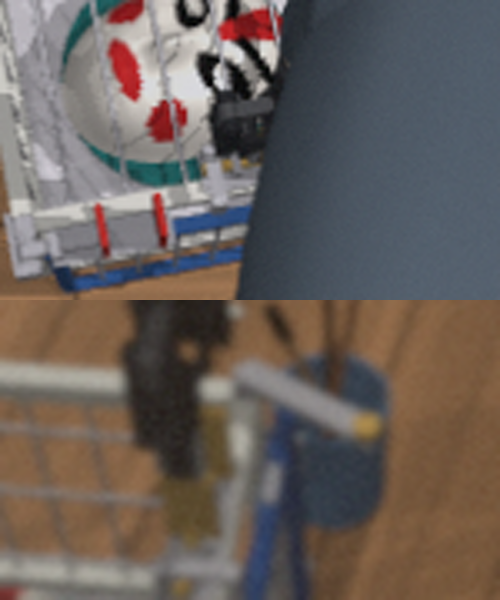

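Run:
```python
from h import *
p=(.6427,-.0201,.1868)
print(state()["ee_pos"])
print("tip+y in/out lower", proj("scene",world(p,[[18,-64+39,256],[18,-64+53,256]])))
print("tabtop corners",proj("scene",world(p,[[4,-31,255],[32,-31,255],[4,-37,255],[32,-37,255]])))
print("lugtop",proj("scene",world(p,[[4,-80,255],[32,-80,255]])))
R=np.array(world(p,[0,0,0]))[0];e=state()["ee_pos"]-R;c,s=np.cos(.1868),np.sin(.1868);print("tcp in cage",c*e[0]+s*e[1],-s*e[0]+c*e[1])
b=get_image("scene")[95:150,190:250];cv2.imwrite("pics/b2.png",cv2.resize(b,None,fx=10,fy=10,interpolation=2)[:,:,::-1])
```

```text
[ 0.6712 -0.0768  0.2796]
tip+y in/out lower [[216.8302 125.8391]
 [215.8905 130.3801]]
tabtop corners [[222.9479 124.6416]
 [211.6091 123.7281]
 [223.3248 122.7268]
 [212.0223 121.82  ]]
lugtop [[225.9546 109.3581]
 [214.9047 108.4977]]
tcp in cage 0.01750348844539264 -0.060970821049239274
```

View pics/b2.png

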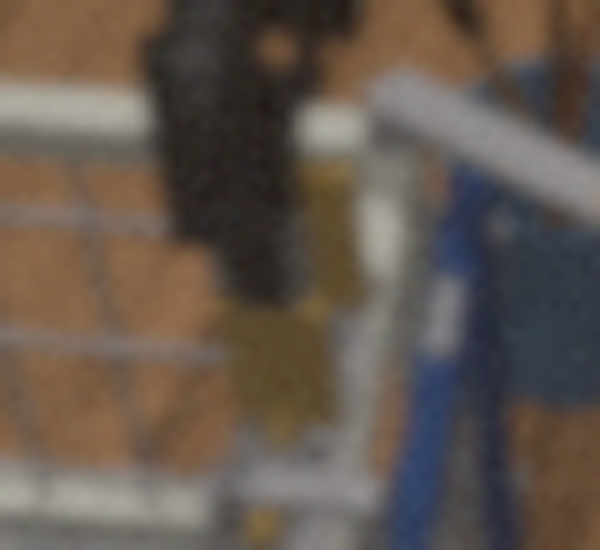

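Emit:
apply_moves:
  motion:
    - [0,0,-15,0,0.84]
    - [0,0,-15,0,0.84]
    - [0,0,0,0,0.84]

```text
clock: 3.5
ee_pos: [0.6707, -0.0771, 0.2468]
tool_rot: [0.452, -0.45, -0.544, 0.545]
wrist_force: [-0.2, -0.2, 0.0]
width: 0.0784
```

```bash
python3 st.py
```

```text
3.5 [ 0.6707 -0.0771  0.2468] yaw 100.73416104047912 tilt [ 0.0005 -1.      0.0019] [-0.1144  0.51    0.3986  1.4614 -0.0001 -0.3018] [-0.1611 -0.172   0.0342] [0.0092 0.023  0.0193] 0.07840729020497146
```

Emit:
apply_moves:
  motion:
    - [0,0,-3,0,0.5]
    - [0,0,0,0,0.3]
    - [0,0,0,0,0.1]
    - [0,0,0,0,0.0]
    - [0,0,0,0,0.0]
  force: 20

```text
clock: 3.92
ee_pos: [0.6717, -0.0771, 0.2463]
tool_rot: [-0.451, 0.451, 0.545, -0.544]
wrist_force: [-1.3, 4.1, 2.1]
width: 0.0428
```

```bash
python3 st.py
```

```text
3.9167 [ 0.6717 -0.0771  0.2463] yaw 100.74660601243214 tilt [ 0.     -1.     -0.0017] [-0.1145  0.509   0.3956  1.4558  0.0005 -0.3021] [-1.2752  4.0709  2.1203] [ 0.9151  0.1019 -0.0645] 0.042833530347023474
```

Emit:
apply_moves:
  motion:
    - [0,0,0,0,-0.2]
    - [0,0,0,0,-0.3]
    - [0,0,0,0,-0.4]
    - [0,0,0,0,-0.4]

```text
clock: 4.25
ee_pos: [0.672, -0.079, 0.2464]
tool_rot: [0.45, -0.453, -0.544, 0.544]
wrist_force: [-0.2, -3.1, 7.8]
width: 0.031
```

```bash
python3 st.py
```

```text
4.25 [ 0.672  -0.079   0.2464] yaw 100.66358424001689 tilt [-0.0031 -1.     -0.0019] [-0.116   0.5091  0.3959  1.4549 -0.0024 -0.3022] [-0.2213 -3.0629  7.8231] [-0.2582 -0.0188  0.0824] 0.030960165816555144
```

Emit:
apply_moves:
  motion:
    - [0,0,0,0,-0.7]
    - [0,0,0,0,-0.7]
    - [0,0,0,0,-0.7]
    - [0,0,0,0,-0.7]
  force: 35

```text
clock: 4.58
ee_pos: [0.672, -0.0792, 0.2465]
tool_rot: [0.45, -0.453, -0.544, 0.544]
wrist_force: [0.4, -4.9, 6.9]
width: 0.0303
```

```bash
python3 st.py
```

```text
4.5833 [ 0.672  -0.0792  0.2465] yaw 100.65364511085836 tilt [-0.0032 -1.     -0.0021] [-0.1163  0.509   0.396   1.4549 -0.0025 -0.3022] [ 0.3984 -4.9041  6.9153] [-0.3252  0.1106  0.1212] 0.030348902161526546
```

Emit:
apply_moves:
  motion:
    - [0,0,0,0,-0.1]
    - [0,0,0,0,0.3]
    - [0,0,0,0,0.7]
    - [0,0,0,0,0.7]
    - [0,0,25,0,0.7]
    - [0,0,30,0,0.7]
    - [-13,28,0,0,0.7]
    - [-14,28,0,0,0.7]
    - [-14,29,0,0,0.8]
    - [-14,29,0,0,0.84]

```text
clock: 5.42
ee_pos: [0.6157, 0.0373, 0.3001]
tool_rot: [0.451, -0.451, -0.544, 0.544]
wrist_force: [0.4, 1.0, 0.1]
width: 0.0787
```

Emit:
apply_moves:
  motion:
    - [0,0,0,0,0.84]
    - [0,0,0,0,0.84]

```text
clock: 5.58
ee_pos: [0.6157, 0.038, 0.3007]
tool_rot: [-0.45, 0.451, 0.545, -0.545]
wrist_force: [-0.4, -0.7, -0.2]
width: 0.0785
```

```bash
python3 st.py;  python3 - <<'E'
from h import *
a=get_image("top")[75:165,220:370];b=get_image("scene")[90:210,170:270]
cv2.imwrite("pics/p1.png",np.hstack([cv2.resize(a,(400,240),interpolation=2),cv2.resize(b,(400,480),interpolation=2)[:240] ])[:,:,::-1]) if 0 else cv2.imwrite("pics/p1.png",cv2.resize(b,(500,600),interpolation=2)[:,:,::-1])
E
```

```text
5.5833 [0.6157 0.038  0.3007] yaw 100.88118097230692 tilt [-0.0004 -1.     -0.0003] [ 0.0618  0.3941  0.3454  1.5216 -0.0003 -0.1281] [-0.401  -0.7017 -0.1591] [ 0.0329 -0.0262  0.0206] 0.07845646469986078
```

View pics/p1.png

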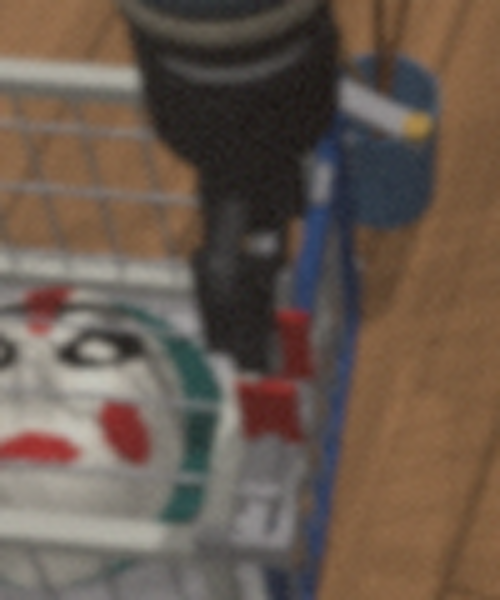

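Emit:
apply_moves:
  motion:
    - [1.5,-2.5,-25,0,0.8]
    - [0,0,-20,0,0.8]
    - [0,0,-10,0,0.8]
    - [0,0,0,0,0.8]
  force: 40

```text
clock: 6.02
ee_pos: [0.6171, 0.033, 0.2426]
tool_rot: [0.453, -0.45, -0.543, 0.545]
wrist_force: [0.4, 0.3, -0.4]
width: 0.0772
```

```bash
python3 st.py
```

```text
6.0167 [0.6171 0.033  0.2426] yaw 100.6484109702575 tilt [ 0.0003 -1.      0.0044] [ 0.0535  0.4059  0.2171  1.3864 -0.0002 -0.1324] [ 0.442   0.3144 -0.379 ] [ 0.0143 -0.0069 -0.0252] 0.07715163139660446
```

Emit:
apply_moves:
  motion:
    - [0,1,2,0,0.3]
    - [0,0,0,0,0.0]
    - [0,0,0,0,-0.2]
    - [0,0,0,0,-0.4]
    - [0,0,0,0,-0.6]
    - [0,0,0,0,-0.8]
    - [0,0,0,0,-0.8]
    - [0,0,0,0,-0.8]
    - [0,0,0,0,-0.8]
  force: 60

```text
clock: 6.77
ee_pos: [0.6191, 0.0345, 0.2506]
tool_rot: [-0.45, 0.453, 0.546, -0.543]
wrist_force: [-1.2, -3.8, 9.8]
width: 0.0267
```

```bash
python3 st.py
```

```text
6.7667 [0.6191 0.0345 0.2506] yaw 100.69632954338817 tilt [-0.0012 -1.     -0.005 ] [ 0.0559  0.4005  0.229   1.3942 -0.0006 -0.1308] [-1.1573 -3.7812  9.783 ] [0.0604 0.3939 0.0867] 0.026736273996436972
```

Run:
```python
import numpy as np
t=np.radians(np.arange(0,97,5)+100.3);P=1000*.190*np.c_[np.cos(t),np.sin(t)]
print([[round(float(a),1),round(float(b),1),0,5,-.8] for a,b in np.diff(P,axis=0)])
```

```text
[[-16.2, -3.7, 0, 5, -0.8], [-15.8, -5.1, 0, 5, -0.8], [-15.3, -6.4, 0, 5, -0.8], [-14.7, -7.7, 0, 5, -0.8], [-13.9, -9.0, 0, 5, -0.8], [-13.1, -10.2, 0, 5, -0.8], [-12.2, -11.3, 0, 5, -0.8], [-11.1, -12.3, 0, 5, -0.8], [-10.0, -13.2, 0, 5, -0.8], [-8.8, -14.0, 0, 5, -0.8], [-7.6, -14.7, 0, 5, -0.8], [-6.3, -15.3, 0, 5, -0.8], [-4.9, -15.8, 0, 5, -0.8], [-3.5, -16.2, 0, 5, -0.8], [-2.1, -16.4, 0, 5, -0.8], [-0.6, -16.6, 0, 5, -0.8], [0.8, -16.6, 0, 5, -0.8], [2.2, -16.4, 0, 5, -0.8], [3.7, -16.2, 0, 5, -0.8]]
```

Emit:
apply_moves:
  motion:
    - [0,0,3,0,-0.8]
    - [-16.2,-3.7,0,5,-0.8]
    - [-15.8,-5.1,0,5,-0.8]
    - [0,0,0,0,-0.8]

```text
clock: 7.1
ee_pos: [0.5846, 0.0243, 0.2508]
tool_rot: [0.4, -0.401, -0.582, 0.583]
wrist_force: [7.6, -7.3, -13.0]
width: 0.0266
```

```bash
cat >> st.py <<'E'
e=s["ee_pos"]-[.6525,-.1526,0];print("hinge r",np.hypot(e[0],e[1]),"ang",np.degrees(np.arctan2(e[1],e[0]))%360-100.7)
E
python3 st.py
```

```text
7.1 [0.5846 0.0243 0.2508] yaw 110.97871696580393 tilt [-0.0024 -1.      0.0009] [ 0.0428  0.3421  0.1401  1.3689 -0.0026 -0.3234] [  7.5716  -7.3253 -12.9775] [-0.3671 -0.9995  0.6   ] 0.026621448568126052
hinge r 0.18945905902561452 ang 10.289368350670713
```

Emit:
apply_moves:
  motion:
    - [-15.3,-6.4,-2,5,-0.8]
    - [-14.7,-7.7,0,5,-0.8]
    - [-13.9,-9.0,0,5,-0.8]
    - [-13.1,-10.2,0,5,-0.8]
    - [-12.2,-11.3,0,5,-0.8]
    - [-11.1,-12.3,0,5,-0.8]
    - [0,0,0,0,-0.8]

```text
clock: 7.68
ee_pos: [0.5073, -0.0335, 0.2506]
tool_rot: [0.234, -0.239, -0.666, 0.667]
wrist_force: [11.2, -5.3, -2.4]
width: 0.0268
```

```bash
python3 st.py
```

```text
7.6833 [ 0.5073 -0.0335  0.2506] yaw 140.9282593724021 tilt [-0.0076 -1.     -0.0021] [-0.0644  0.2036 -0.0533  1.3065 -0.0027 -0.9533] [11.1948 -5.3343 -2.3828] [-0.3891 -1.2906  0.2743] 0.026811314387018212
hinge r 0.18777379187812862 ang 39.928074028511375
```

Emit:
apply_moves:
  motion:
    - [-10,-13.2,0,5,-0.8]
    - [-8.8,-14,0,5,-0.8]
    - [-7,-15,0,5,-0.8]
    - [-5.8,-15.3,0,5,-0.8]
    - [-4.5,-15.8,0,5,-0.8]
    - [-3.2,-16.2,0,5,-0.8]
    - [0,0,0,0,-0.8]

```text
clock: 8.27
ee_pos: [0.4686, -0.1226, 0.2506]
tool_rot: [0.053, -0.058, -0.704, 0.705]
wrist_force: [9.4, 0.7, 2.2]
width: 0.0265
```

```bash
python3 st.py
```

```text
8.2667 [ 0.4686 -0.1226  0.2506] yaw 170.95692085920223 tilt [-0.0068 -1.      0.0006] [-0.256   0.1628 -0.1051  1.2961  0.0001 -1.6689] [9.3574 0.6764 2.248 ] [ 0.4793 -0.6148  0.0254] 0.026510471663103805
hinge r 0.18632962590745578 ang 70.04231746527917
```

Past the detent. On to about 98°.

Emit:
apply_moves:
  motion:
    - [-1.5,-16.4,0,5,-0.8]
    - [0,-16.4,0,5,-0.8]
    - [1.2,-16.4,0,5,-0.8]
    - [2.6,-16.2,0,5,-0.8]
    - [4,-16,0,5,-0.8]
    - [3,-9.5,0,3,-0.8]
    - [0,0,0,0,-0.8]
    - [0,0,0,0,-0.8]

```text
clock: 8.93
ee_pos: [0.4767, -0.212, 0.2506]
tool_rot: [-0.116, 0.114, -0.697, 0.698]
wrist_force: [1.6, 1.7, 6.8]
width: 0.027
```

```bash
python3 st.py
python3 - <<'E'
from h import *
a=get_image("top")[20:260,180:430];b=get_image("scene")[60:220,90:340]
a=cv2.resize(a,(500,480),interpolation=2)[:380];b=cv2.resize(b,(500,320),interpolation=2)
cv2.imwrite("pics/end.png",cv2.resize(np.vstack([a,b]),None,fx=.85,fy=.85)[:,:,::-1])
E
```

```text
8.9333 [ 0.4767 -0.212   0.2506] yaw -161.31116148730814 tilt [-0.003  -1.      0.0021] [-0.4187  0.2291 -0.0198  1.3183  0.0005 -2.3157] [1.6076 1.6929 6.839 ] [ 0.3224  0.7689 -0.1864] 0.027019747418328934
hinge r 0.1855752563325512 ang 97.9645534419055
```

View pics/end.png

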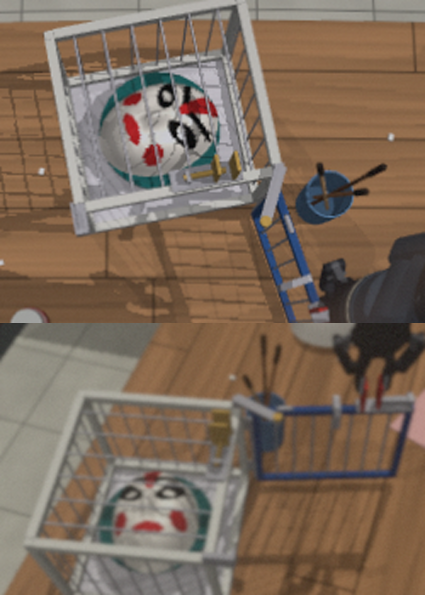

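```bash
python3 -c "
from cell import *
s=state();print(s['qd'],s['width']);print(close_job())"
```

```text
[ 0.00478559 -0.00293832 -0.00270077 -0.00023516 -0.00217364  0.00220208] 0.026843581609307443
the job is handed in; nothing more can be done
None
```

I squeezed the brass bolt fully home, then the red catch, swung the gate past its detent, and handed in with the gripper still holding it wide open. That took about 9 s of the 48 s allowed, and `close_job` gave no verdict.

- **Gate angle:** the tool's position and turn about the fitted hinge both give about 98° (1.71 rad), against the 1.48 rad needed. The arm was standing still. I did not measure the gate joint directly.
- **Grip:** still closed on the catch at 27 mm with 60 N set, and the side force at the wrist was under 3 N.
- **Bolt:** the fingers closed to 30.3 mm at 35 N, against 32 mm nominal for fully drawn. The last pictures show the tab still next to its lug.
- **Surroundings:** the last pictures show the brush pot standing and the gate clear of it. The jar is only partly in view and the gouge is not, but nothing went near either.

Two readings disagreed slightly with the plan. The finger openings came out 2–3 mm below nominal on both catches, which I put down to the pads giving under load. The distance from the hinge drifted from 190 to 186 mm during the swing, so my fitted hinge position is a few millimetres off.

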